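Slide a sample board into its locating notches and bolt it

ROBOT

A 6-joint arm with a two-finger parallel gripper is mounted at the origin on a cart in front of the work surface, level with it; the furniture and walls round the work are solid. World frame = base frame: x ahead of the robot, y to its left, z up, the work surface at z = 0. Lengths are in mm, angles in degrees, forces in N, time in s.
With the tool pointing down it reaches from about 375 to 900 mm from the base axis. Payload 3.1 kg.
Tool frame: the origin (TCP) lies midway between the tips of the shut fingers; the grasp point (between the pads) lies 19 mm behind it; z points along the fingers, y is the line along which they close (so a half turn about z gives the same grasp; the last joint's range is limited). The gripper opens to 87 mm and grips with 3 to 60 N. Pads are 19 mm wide; open, the fingers measure 117 mm over their backs; the gripper's body (75 mm by 190 mm) begins 51 mm behind the grasp point.
Start: joints at [65.976, 30.224, 82.088, -0, 67.689, -10.227], TCP at [149.01, 606.954, 222.548] pointing down, gripper open.
Joint ranges: [-176.69, 176.69], [-43.24, 126.21], [12.49, 139.97], [-82, 262], [0, 151.66], [-163.58, 163.58]. Speed limits (degrees/s): [159.86, 159.86, 180, 180, 180, 180].

INTERFACE

Orientations are given as [roll, pitch, yaw] about the fixed x, y, z axes, in that order (R = Rz(yaw) Ry(pitch) Rx(roll)).
In Python, from station import ctrl gives the robot as it stands.
- The arm moves only by the tool drive_tool, never from a script. Its argument "plan" is a list of rows, each a list of 7 numbers: the shift along the world's x, y, z in units of 30 mm (1.0 is 30 mm), then the turn, a rotation vector about the world's x, y, z in units of 8 degrees (1.0 is 8 degrees), then the finger opening in mm, from 0 to 87. In form: [[tx, ty, tz, rx, ry, rz, grip], ...]. A call has exactly 8 rows; each row is the pose to reach, as a shift and turn from the pose commanded when the call began; what a row does not reach only later rows make up. A row lasts 1/8 s, in which the tool goes at most 62.5 mm and 10.7 degrees, less where a joint would pass 70% of its speed; a pose out of reach is approached as far as the arm can. A call with a gripper value outside its range is refused whole. The fingers move at their own pace and stop on an object; "newtons" is the grip in N (left out, the last holds). Time passes only in rows, so rows that repeat a pose let the fingers close, or fill a call up. It gives the time, the measured TCP pose, the force, the opening and the grip force at its end, in the units of the state.
- ctrl.get_obs(): the state, without advancing time (a new reading comes with each control period).
- ctrl.get_image(name): name is "side" or "top"; returns the picture (420x560x3 uint8, red, green, blue); there is no depth.
- ctrl.calibration(name): a dict with "K" (3x3 intrinsics, pixels), "rvec" (rotation vector, rad) and "tvec" (3), from world to camera coordinates, as OpenCV has them. Camera axes: x right, y down, z forward; pixel columns grow to the right and rows downward; lengths in mm; the calibration is good to about 2 mm. A picture is of the moment at which its call begins. calibration takes no time and is no camera call.
- ctrl.close_job(): hands the job in; it is judged then, once.
The state is a dict: "t": time; "qpos": joint angles; "dq": joint speeds; "joint_torque": joint torques, N m; "ee_pos": TCP position; "ee_rot": TCP orientation; "ft_force": force on the tool from outside, world axes, zero at the start; "wrist_torque": the same for the moment, N m; "finger_gap": finger opening in mm; "gripper_force": force on a finger pad.
Only numpy, scipy, OpenCV 4.12 (cv2) and the standard library are available. Lean on these libraries where they do the work, as an engineer would, in place of code of your own. Each camera call takes 0.05 s, during which the arm holds its last target. There are 200 camera calls.

TASK

With your fingertips, push the white sample board along its rails by its trailing edge until it drops into the locating notches, then push the red knob of the slide bolt back towards the board as far as it goes so that the board is locked for sampling. Do not grip or lift anything, keep the glass tubes standing in their carrier, and leave the things round about where they are.

Things in the scene. Friction and masses are not known exactly. Their poses are not given: they have to be found in the camera images.
- dock: fixed aluminium base plate 400 x 214 x 8 mm with two grey side fences 40 mm high, inner faces 87 mm either side of the middle (2 mm play for the board). Origin on the bench top below the middle line of the track; +x is the way the board is pushed, z up; the plate reaches from x = -185 to +215 mm
- track (a point): point over the dock's origin at the level of the rail tops, 28 mm above the bench. Blue strips 45 to 77 mm either side of the middle line (bare plate between) have four yellow-floored notches 15 mm long, 6 mm deep. Strips and bolt are clamped elsewhere each time: the board drops in with its centre at dock x between 30 and 70 mm, to be felt or seen
- board: loose white board 160 (x, travel) x 170 x 14 mm on four feet 8 mm high, 0.45 to 0.75 kg with its carrier. Origin below its middle at the feet's undersides, axes as the dock's: 28 mm above the bench on the rails, 22 mm with all feet in the notches. Starts at dock x = -70 to -40 mm. Sliding friction 2 to 6 N; in the notches the push rises sharply, and it holds against at least 20 N
- board_edge (a point): middle of the board's trailing (-x) edge face, where to push: 80 mm behind the board's origin and 15 mm above it; the face is 14 mm high. A black rubber strip marks this edge on the top
- carrier: grey six-slot tube carrier 24 (x) x 151 (y) x 56 mm, fixed across the board's top 5 mm ahead of its middle; origin at its underside; holds three glass tubes
- bolt (a joint): slide bolt at the rails' far end: 0 = drawn back (0 to 4 mm at the start), 0.025 m = fully home, its steel tongue 15 mm over the board's leading edge. Moves towards dock -x, stays where it is left, takes 2 to 4 N. The tongue passes 3 mm above a seated board but strikes the edge of one still riding on the rails
- bolt_knob (a point): middle of the top of the bolt's red knob: 18 mm across, 26 mm tall, top 79 mm above the bench. Push its far (dock +x) side towards dock -x. The steel tongue below it (24 mm wide, top 53 mm above the bench) runs on 20 mm beyond the knob's middle; grey cheeks beside it reach 55 mm
- tube_a: open glass tube, 78 mm tall and 13 mm across, standing loose in a slot of the grey carrier on the board; origin at its lower end
- tube_b: open glass tube, 86 mm tall and 13 mm across, standing loose in a slot of the grey carrier on the board; origin at its lower end
- tube_c: open glass tube, 78 mm tall and 13 mm across, standing loose in a slot of the grey carrier on the board; origin at its lower end
- red_bottle: bystander: reagent bottle with red cap, 58 mm across, 130 mm tall; origin at its underside
- white_bottle: bystander: reagent bottle with white cap, 54 mm across, 120 mm tall; origin at its underside
- tape_roll: bystander: roll of tape, 98 mm across, 25 mm high; origin at its underside
- tip_box: bystander: blue pipette tip box, 75 x 112 x 62 mm; origin at its underside

How it is judged (in metres and radians):
On the way, in this order (a step that is already met when the one before it is completed fails the run):
1. the board has dropped into the notches, with the bolt still drawn back (z of board in the frame of dock below 0.0245 m and angle between board's own z axis and vertical below 0.035 rad and x of board in the frame of dock between 0.02 and 0.08 m and value of joint bolt below 0.01 m), for 0.2 s.
2. the bolt is pushed home over the board (value of joint bolt above 0.021 m), for 0.2 s.
At the end, for the whole second after the job is handed in: The board is at rest and level (within 0.035 rad) in the notches, its origin less than 24.5 mm above the bench and 20 to 80 mm along the dock; the bolt is at least 21 mm out; the three tubes stand in their slots within 0.35 rad of upright (z of board in the frame of dock below 0.0245 m and angle between board's own z axis and vertical below 0.035 rad and x of board in the frame of dock between 0.02 and 0.08 m and value of joint bolt above 0.021 m and linear speed of board below 0.01 m/s and angle between each of tube_a, tube_b, tube_c's own z axis and vertical below 0.35 rad and z of each of tube_a, tube_b, tube_c in the frame of board below 0.045 m); the robot touches nothing.
It fails at once if the board is lifted: more than 8 mm above its riding height on the rails, or tilted over 0.15 rad (z of board in the frame of dock above 0.036 m or angle between board's own z axis and vertical above 0.15 rad).
It fails at once if a glass tube is tipped or pulled up out of its slot (angle between any of tube_a, tube_b, tube_c's own z axis and vertical above 0.5 rad or z of any of tube_a, tube_b, tube_c in the frame of board above 0.05 m).
It fails at once if a bystander is moved by more than 30 mm (distance of any of red_bottle, white_bottle, tape_roll, tip_box from where it was at the start of the episode above 0.03 m).
It also fails if it takes over 48 s, if anything falls off the work surface, if the arm or the gripper's body presses on something with over 40 N, if the wrist force passes 120 N, or if a joint passes its speed limit or range.

## Working session

There is one attempt and no reset: what is moved stays moved. The work goes in short steps, Python scripts to look and compute and a tool call to move; the robot and the scene stay as the last step left them, time stands still between calls to the robot, and variables do not carry over. Pictures are saved under pics/ and viewed, at most 10 in all, crops included, and the job is handed in when it is done.

Besides the shell and the picture viewer there is one more tool, called after ">>>" as name([rows], argument=value, ...), one row to a line, values as JSON. drive_tool: Moves the arm, as the interface text tells. Its arguments: {"type":"object","properties":{"plan":{"type":"array"},"newtons":{"type":"number"}},"required":["plan"]}

```bash
mkdir -p pics; ls
python3 - <<'E'
from station import ctrl
import cv2
for n in("top","side"):
    cv2.imwrite(f"pics/{n}0.png",cv2.resize(ctrl.get_image(n)[:,:,::-1],(800,600),interpolation=cv2.INTER_CUBIC))
    print(ctrl.calibration(n))
print(ctrl.get_obs())
E
```

```text
pics
{'K': array([[386.81365236,   0.        , 282.27520336],
       [  0.        , 386.81365236, 204.90838277],
       [  0.        ,   0.        ,   1.        ]]), 'rvec': array([ 2.17809235, -2.22475993,  0.06768784]), 'tvec': array([  20.71395573,  647.27441902, 1433.93526359])}
{'K': array([[403.12424449,   0.        , 276.0806698 ],
       [  0.        , 403.12424449, 203.49705741],
       [  0.        ,   0.        ,   1.        ]]), 'rvec': array([ 2.01428607, -0.42695633,  0.22640018]), 'tvec': array([-558.79920836,  193.50820657,  916.62037625])}
{'t': 0.1, 'qpos': array([ 6.59755308e+01,  3.02735377e+01,  8.21483247e+01,  4.48113513e-04,
        6.76889803e+01, -1.02260821e+01]), 'dq': array([-0.04731657, -0.03393407, -0.05418659,  0.08799791, -0.02080368,
        0.02429857]), 'joint_torque': array([ 4.39674818e-05, -4.40985417e+01, -1.77151054e+01,  6.35212194e-02,
        5.32862451e-02, -2.76516056e-05]), 'ee_pos': array([148.75408048, 606.37128849, 221.67457293]), 'ee_rot': array([-1.79890992e+02, -2.00858510e-02,  1.66201423e+02]), 'ft_force': array([-0.49105559,  0.83942041,  0.02160534]), 'wrist_torque': array([ 0.03122659,  0.02385644, -0.02035241]), 'gripper_force': 0.0, 'finger_gap': 87.08497032815696}
```

View pics/top0.png

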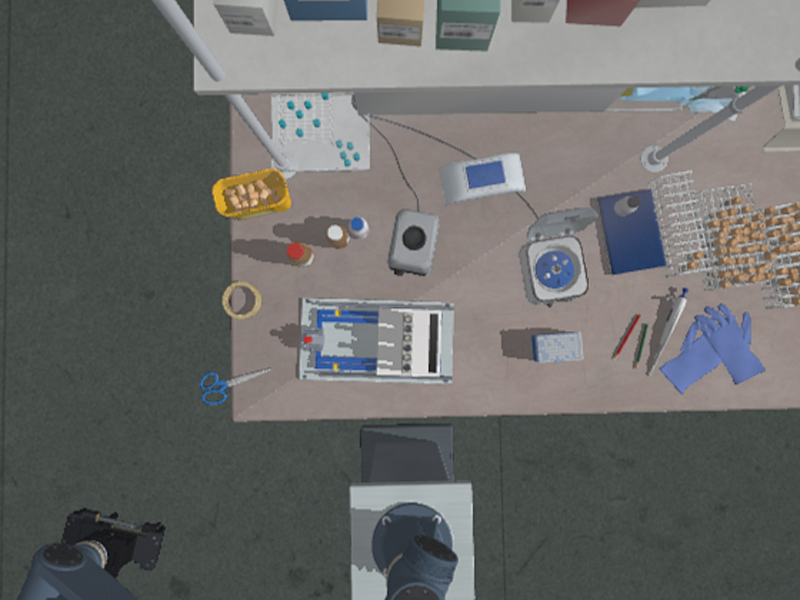

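View pics/side0.png

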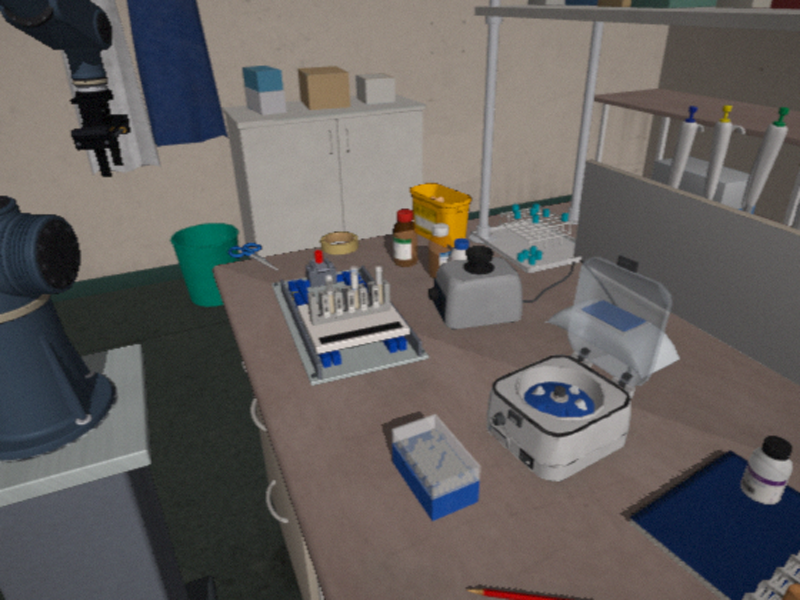

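The top view shows the dock at about (300–455, 298–382). The knob is at (308,340) and the black strip at (433,343), so the board is pushed to the image left, which is world +y. Next I'll enlarge both views.

```bash
python3 - <<'E'
import cv2
from station import ctrl
# factor 6 crops of original images
t=ctrl.get_image("top")[:,:,::-1][200:276,200:330]; s=ctrl.get_image("side")[:,:,::-1][165:275,185:305]
cv2.imwrite("pics/t1.png",cv2.resize(t,None,fx=6,fy=6,interpolation=cv2.INTER_CUBIC))
cv2.imwrite("pics/s1.png",cv2.resize(s,None,fx=5,fy=5,interpolation=cv2.INTER_CUBIC))
E
cat > h.py <<'E'
import numpy as np,cv2
from station import ctrl
def cam(n):
    c=ctrl.calibration(n); return c["K"],cv2.Rodrigues(c["rvec"])[0],c["tvec"]
def at_z(n,u,v,z):
    K,R,t=cam(n); d=R.T@np.linalg.inv(K)@[u,v,1]; o=-R.T@t
    return o+d*(z-o[2])/d[2]
def proj(n,p):
    K,R,t=cam(n); q=K@(R@np.array(p,float)+t); return q[:2]/q[2]
E
```

```text
(no output)
```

View pics/t1.png

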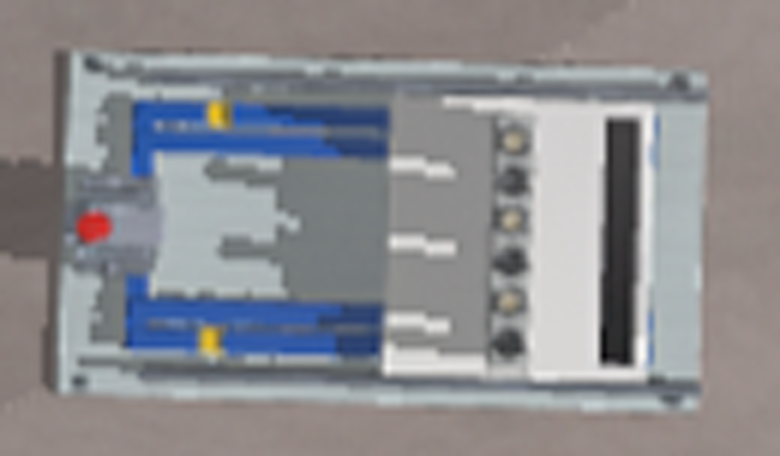

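View pics/s1.png

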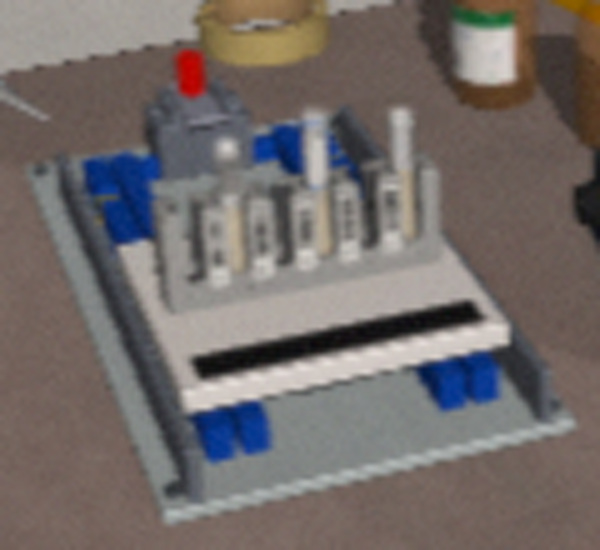

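The crops show:
- Top: trailing board edge from (655,104) to (646,380), knob top at (94,227), plate corners at (72,52), (707,73), (700,408) and (62,394), notches at (219,115) and (209,340).
- Side: trailing top edge from (183,392) to (508,325), knob top at (190,55).

Run:
```python
from h import *
np.set_printoptions(precision=1,suppress=True)
T=lambda u,v,z:at_z("top",200+(u+.5)/6-.5,200+(v+.5)/6-.5,z)
S=lambda u,v,z:at_z("side",185+(u+.5)/5-.5,165+(v+.5)/5-.5,z)
for n,a in dict(cTL=(72,52,8),cTR=(707,73,8),cBR=(700,408,8),cBL=(62,394,8),edge1=(656,104,50),edge2=(646,380,50),knob=(94,227,79),n1=(219,115,22),n2=(209,340,22),lead=(388,352,50)).items(): print(n,T(*a))
for n,a in dict(cnear=(165,520,8),cR=(577,424,8),cL=(28,168,8),edge1=(508,325,50),edge2=(183,392,50),knob=(190,55,79),).items(): print(n,S(*a))
```

```text
cTL [641. 273.   8.]
cTR [ 619.4 -125.     8. ]
cBR [ 410.5 -115.2    8. ]
cBL [428.1 281.8   8. ]
edge1 [599.9 -89.1  50. ]
edge2 [432.8 -78.9  50. ]
knob [533.4 249.1  79. ]
n1 [599.3 180.1  22. ]
n2 [460.6 188.4  22. ]
lead [453.2  77.1  50. ]
cnear [ 407.  -118.2    8. ]
cR [ 618.7 -128.5    8. ]
cL [429.4 280.9   8. ]
edge1 [598.8 -89.3  50. ]
edge2 [431.1 -78.8  50. ]
knob [533.6 249.   79. ]
```

Both cameras agree. The dock origin is about (523.5, 63), with +x at yaw 87°. The board's centre is at dock x ≈ -67 and the knob at about (533.5, 249). I'll swing over above everything, turning the fingers so they line up across the dock.

>>> drive_tool([
  [1.4, -1.2, 0, 0, 0, -0.6, 60],
  [2.8, -2.5, 0, 0, 0, -1.2, 60],
  [4.2, -3.7, 0, 0, 0, -1.9, 60],
  [5.6, -5, 0, 0, 0, -2.5, 60],
  [7, -6.3, 0, 0, 0, -3.1, 60],
  [8.4, -7.5, 0, 0, 0, -3.8, 60],
  [9.7, -8.8, 0, 0, 0, -4.4, 60],
  [11, -10, 0, 0, 0, -5, 60],
])

```text
t: 1.2
ee_pos: [480.1, 305.5, 222.5]
ee_rot: [-180.0, -0.0, 126.0]
ft_force: [0.1, 1.2, 0.9]
finger_gap: 59.7
gripper_force: 0.0
```

>>> drive_tool([
  [0.14, -1.8, 0, 0, 0, -0.6, 60],
  [0.3, -3.7, 0, 0, 0, -1.2, 60],
  [0.4, -5.5, 0, 0, 0, -1.8, 60],
  [0.6, -7.4, 0, 0, 0, -2.4, 60],
  [0.7, -9.2, 0, 0, 0, -3.1, 60],
  [0.9, -11.1, 0, 0, 0, -3.7, 60],
  [1.0, -12.9, 0, 0, 0, -4.3, 60],
  [1.13, -14.7, 0, 0, 0, -4.9, 60],
])

```text
t: 2.2
ee_pos: [512.8, -135.9, 222.5]
ee_rot: [180.0, -0.0, 86.8]
ft_force: [0.6, 0.3, 0.3]
finger_gap: 59.9
gripper_force: 0.0
```

>>> drive_tool([
  [0, 0, -1.2, 0, 0, 0, 60],
  [0, 0, -2.4, 0, 0, 0, 60],
  [0, 0, -3.6, 0, 0, 0, 60],
  [0, 0, -4.6, 0, 0, 0, 60],
  [0, 0, -5.4, 0, 0, 0, 60],
  [0, 0, -6, 0, 0, 0, 60],
  [0, 0, -6.28, 0, 0, 0, 60],
  [0, 0, -6.28, 0, 0, 0, 60],
])

```text
t: 3.2
ee_pos: [512.7, -134.0, 33.8]
ee_rot: [-180.0, -0.0, 87.0]
ft_force: [-0.1, 0.2, 0.3]
finger_gap: 59.5
gripper_force: 0.0
```

>>> drive_tool([
  [0.01, 0.3, 0, 0, 0, 0, 60],
  [0.03, 0.6, 0, 0, 0, 0, 60],
  [0.04, 0.8, 0, 0, 0, 0, 60],
  [0.05, 1.0, 0, 0, 0, 0, 60],
  [0.06, 1.2, 0, 0, 0, 0, 60],
  [0.07, 1.35, 0, 0, 0, 0, 60],
  [0.08, 1.5, 0, 0, 0, 0, 60],
  [0.09, 1.65, 0, 0, 0, 0, 60],
])

```text
t: 4.2
ee_pos: [515.9, -84.8, 34.2]
ee_rot: [180.0, 0.0, 87.0]
ft_force: [0.3, -2.9, 0.8]
finger_gap: 59.8
gripper_force: 1.4
```

>>> drive_tool([
  [0.01, 0.2, 0, 0, 0, 0, 60],
  [0.02, 0.4, 0, 0, 0, 0, 60],
  [0.03, 0.6, 0, 0, 0, 0, 60],
  [0.04, 0.8, 0, 0, 0, 0, 60],
  [0.05, 1.0, 0, 0, 0, 0, 60],
  [0.06, 1.2, 0, 0, 0, 0, 60],
  [0.07, 1.4, 0, 0, 0, 0, 60],
  [0.08, 1.6, 0, 0, 0, 0, 60],
])

```text
t: 5.2
ee_pos: [518.0, -36.2, 34.2]
ee_rot: [-180.0, 0.0, 87.0]
ft_force: [0.2, -3.0, 0.7]
finger_gap: 60.3
gripper_force: 1.5
```

>>> drive_tool([
  [0.01, 0.2, 0, 0, 0, 0, 60],
  [0.02, 0.4, 0, 0, 0, 0, 60],
  [0.03, 0.6, 0, 0, 0, 0, 60],
  [0.04, 0.75, 0, 0, 0, 0, 60],
  [0.05, 0.9, 0, 0, 0, 0, 60],
  [0.055, 1.05, 0, 0, 0, 0, 60],
  [0.06, 1.2, 0, 0, 0, 0, 60],
  [0.065, 1.3, 0, 0, 0, 0, 60],
])

```text
t: 6.2
ee_pos: [519.9, 2.8, 34.2]
ee_rot: [-180.0, -0.0, 87.0]
ft_force: [-0.1, -2.9, 1.1]
finger_gap: 60.0
gripper_force: 1.6
```

Friction is steady at about 3 N. From here I go in small steps and watch for the force to rise.

>>> drive_tool([
  [0, 0.08, 0, 0, 0, 0, 60],
  [0.01, 0.16, 0, 0, 0, 0, 60],
  [0.01, 0.24, 0, 0, 0, 0, 60],
  [0.02, 0.32, 0, 0, 0, 0, 60],
  [0.02, 0.4, 0, 0, 0, 0, 60],
  [0.02, 0.48, 0, 0, 0, 0, 60],
  [0.03, 0.56, 0, 0, 0, 0, 60],
  [0.03, 0.6, 0, 0, 0, 0, 60],
])

```text
t: 7.2
ee_pos: [520.9, 20.6, 34.2]
ee_rot: [-180.0, 0.0, 87.0]
ft_force: [0.6, -3.6, 1.2]
finger_gap: 60.5
gripper_force: 1.7
```

>>> drive_tool([
  [0, 0.04, 0, 0, 0, 0, 60],
  [0, 0.08, 0, 0, 0, 0, 60],
  [0.01, 0.12, 0, 0, 0, 0, 60],
  [0.01, 0.16, 0, 0, 0, 0, 60],
  [0.01, 0.2, 0, 0, 0, 0, 60],
  [0.01, 0.24, 0, 0, 0, 0, 60],
  [0.01, 0.28, 0, 0, 0, 0, 60],
  [0.02, 0.3, 0, 0, 0, 0, 60],
])

```text
t: 8.2
ee_pos: [521.2, 29.6, 34.1]
ee_rot: [-180.0, -0.0, 87.0]
ft_force: [0.2, -3.9, 0.3]
finger_gap: 59.9
gripper_force: 1.5
```

>>> drive_tool([
  [0, 0.03, 0, 0, 0, 0, 60],
  [0, 0.06, 0, 0, 0, 0, 60],
  [0, 0.09, 0, 0, 0, 0, 60],
  [0.01, 0.12, 0, 0, 0, 0, 60],
  [0.01, 0.15, 0, 0, 0, 0, 60],
  [0.01, 0.18, 0, 0, 0, 0, 60],
  [0.01, 0.2, 0, 0, 0, 0, 60],
  [0.01, 0.2, 0, 0, 0, 0, 60],
])

```text
t: 9.2
ee_pos: [521.7, 35.3, 34.1]
ee_rot: [-180.0, 0.0, 87.0]
ft_force: [-0.9, -3.7, -1.5]
finger_gap: 60.2
gripper_force: 1.8
```

Run:
```python
import cv2
from station import ctrl
s=ctrl.get_image("side")[:,:,::-1][155:275,185:305]
t=ctrl.get_image("top")[:,:,::-1][200:276,200:330]
cv2.imwrite("pics/s2.png",cv2.resize(s,None,fx=5,fy=5,interpolation=cv2.INTER_CUBIC))
cv2.imwrite("pics/t2.png",cv2.resize(t,None,fx=6,fy=6,interpolation=cv2.INTER_CUBIC))
```

```text
(no output)
```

View pics/s2.png

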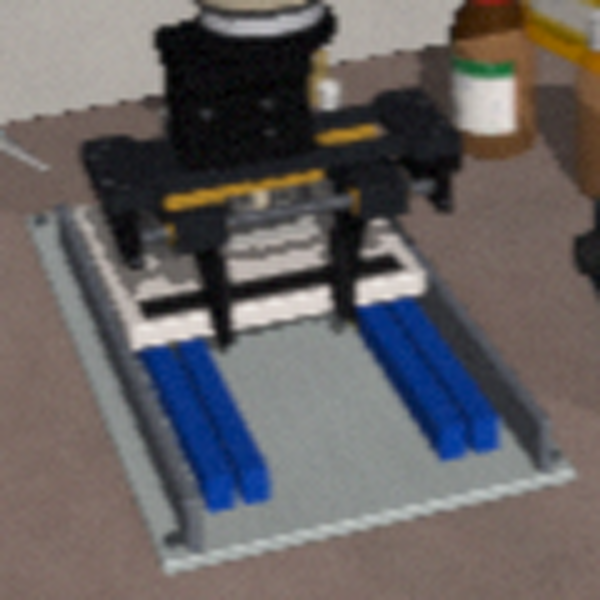

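The fingertips are square on the trailing edge and the board sits straight. It appears not to have seated yet, so I continue in small steps.

>>> drive_tool([
  [0, 0.03, 0, 0, 0, 0, 60],
  [0, 0.06, 0, 0, 0, 0, 60],
  [0, 0.09, 0, 0, 0, 0, 60],
  [0.01, 0.12, 0, 0, 0, 0, 60],
  [0.01, 0.15, 0, 0, 0, 0, 60],
  [0.01, 0.18, 0, 0, 0, 0, 60],
  [0.01, 0.2, 0, 0, 0, 0, 60],
  [0.01, 0.2, 0, 0, 0, 0, 60],
])

```text
t: 10.3
ee_pos: [521.9, 35.8, 34.2]
ee_rot: [-179.9, 0.4, 87.2]
ft_force: [-4.5, -27.6, -2.8]
finger_gap: 59.9
gripper_force: 13.5
```

The push rose to 27 N with no more travel, so the board has seated. I back off and raise the tool.

>>> drive_tool([
  [-0.01, -0.3, 0, 0, 0, 0, 60],
  [-0.02, -0.6, 0, 0, 0, 0, 60],
  [-0.05, -1.2, 0, 0, 0, 0, 60],
  [-0.08, -1.8, 0.6, 0, 0, 0, 30],
  [-0.1, -2.4, 1.6, 0, 0, 0, 0],
  [-0.1, -2.6, 3, 0, 0, 0, 0],
  [-0.1, -2.6, 4.6, 0, 0, 0, 0],
  [-0.1, -2.6, 6.2, 0, 0, 0, 0],
])

```text
t: 11.3
ee_pos: [518.7, -36.9, 221.6]
ee_rot: [-180.0, -0.0, 87.0]
ft_force: [1.6, 1.0, -0.3]
finger_gap: 17.9
gripper_force: 0.0
```

Run:
```python
import cv2
from station import ctrl
print(ctrl.get_obs()["ee_pos"])
s=ctrl.get_image("side")[:,:,::-1][155:275,185:305]
t=ctrl.get_image("top")[:,:,::-1][200:276,200:330]
cv2.imwrite("pics/s3.png",cv2.resize(s,None,fx=5,fy=5,interpolation=cv2.INTER_CUBIC))
cv2.imwrite("pics/t3.png",cv2.resize(t,None,fx=6,fy=6,interpolation=cv2.INTER_CUBIC))
```

```text
[518.70994149 -36.88338604 221.62513922]
```

View pics/s3.png

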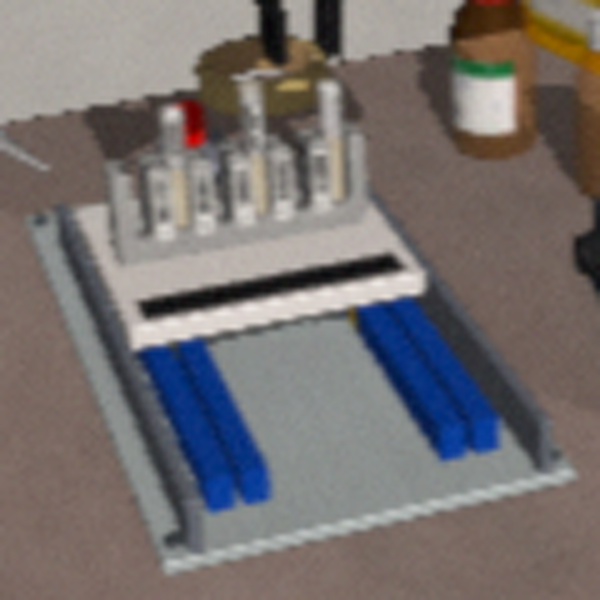

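View pics/t3.png

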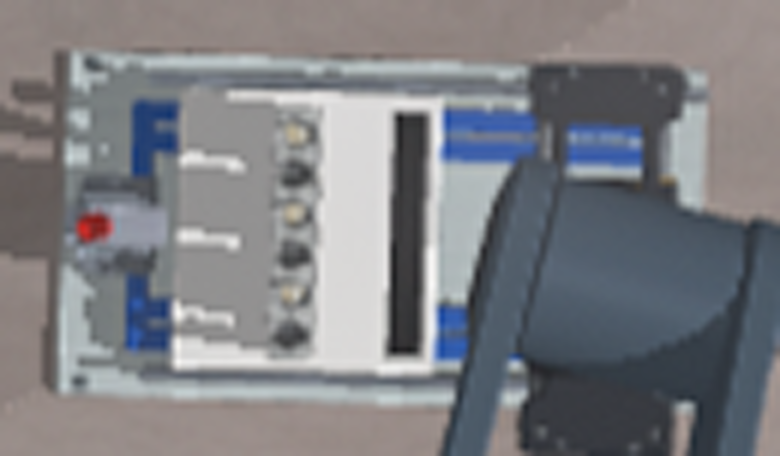

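The board's underside now lies directly against the blue strips, with no foot gap. All the tubes stand and the bolt is untouched. To check the height, I triangulate the edge ends: top (444,98) and (435,372), side (130,325) and (425,275).

Run:
```python
from h import *
np.set_printoptions(precision=1,suppress=True)
T=lambda u,v,z:at_z("top",200+(u+.5)/6-.5,200+(v+.5)/6-.5,z)
S=lambda u,v,z:at_z("side",185+(u+.5)/5-.5,155+(v+.5)/5-.5,z)
for z in(44,50): print(z,T(444,98,z),S(425,273,z),T(435,372,z),S(130,325,z))
```

```text
44 [606.4  40.1  44. ] [606.2  40.2  44. ] [439.9  48.9  44. ] [439.6  54.5  44. ]
50 [606.3  40.   50. ] [602.2  29.8  50. ] [440.5  48.8  50. ] [437.5  43.9  50. ]
```

The height agrees with seated (44 mm at the edge top), as do the hard stop and the notch position. Next I go over the tubes to behind the knob.

>>> drive_tool([
  [0.1, 1.4, 0, 0, 0, 0, 0],
  [0.15, 2.8, 0, 0, 0, 0, 0],
  [0.2, 4.2, 0, 0, 0, 0, 0],
  [0.3, 5.6, 0, 0, 0, 0, 0],
  [0.4, 7, 0, 0, 0, 0, 0],
  [0.45, 8.4, 0, 0, 0, 0, 0],
  [0.5, 9.8, 0, 0, 0, 0, 0],
  [0.57, 11.1, 0, 0, 0, 0, 0],
])

```text
t: 12.4
ee_pos: [535.4, 297.6, 218.8]
ee_rot: [-179.9, 0.0, 87.0]
ft_force: [-0.2, -0.2, 1.0]
finger_gap: 0.3
gripper_force: 0.0
```

>>> drive_tool([
  [0, 0, 0, 0, 0, 0, 0],
  [0, 0, -0.8, 0, 0, 0, 0],
  [0, 0, -1.8, 0, 0, 0, 0],
  [0, 0, -2.8, 0, 0, 0, 0],
  [0, 0, -3.8, 0, 0, 0, 0],
  [0, 0, -4.6, 0, 0, 0, 0],
  [0, 0, -5.2, 0, 0, 0, 0],
  [0, 0, -5.3, 0, 0, 0, 0],
])

```text
t: 13.4
ee_pos: [535.2, 295.3, 59.6]
ee_rot: [-179.8, 0.1, 87.0]
ft_force: [0.3, -0.7, -0.3]
finger_gap: 0.7
gripper_force: 0.0
```

>>> drive_tool([
  [-0.01, -0.2, 0.05, 0, 0, 0, 0],
  [-0.02, -0.4, 0.05, 0, 0, 0, 0],
  [-0.03, -0.6, 0.05, 0, 0, 0, 0],
  [-0.04, -0.75, 0.05, 0, 0, 0, 0],
  [-0.04, -0.9, 0.05, 0, 0, 0, 0],
  [-0.05, -1.0, 0.05, 0, 0, 0, 0],
  [-0.06, -1.1, 0.05, 0, 0, 0, 0],
  [-0.06, -1.2, 0.05, 0, 0, 0, 0],
])

```text
t: 14.4
ee_pos: [534.7, 260.6, 62.8]
ee_rot: [180.0, -0.0, 87.0]
ft_force: [0.8, 1.7, 0.4]
finger_gap: 0.6
gripper_force: 0.8
```

>>> drive_tool([
  [0, -0.06, 0, 0, 0, 0, 0],
  [-0.01, -0.12, 0, 0, 0, 0, 0],
  [-0.01, -0.18, 0, 0, 0, 0, 0],
  [-0.01, -0.24, 0, 0, 0, 0, 0],
  [-0.02, -0.3, 0, 0, 0, 0, 0],
  [-0.02, -0.36, 0, 0, 0, 0, 0],
  [-0.02, -0.4, 0, 0, 0, 0, 0],
  [-0.02, -0.4, 0, 0, 0, 0, 0],
])

```text
t: 15.4
ee_pos: [533.9, 248.3, 62.7]
ee_rot: [180.0, 0.0, 87.0]
ft_force: [1.6, 1.3, 1.9]
finger_gap: 0.7
gripper_force: 0.8
```

>>> drive_tool([
  [0, -0.03, 0, 0, 0, 0, 0],
  [0, -0.06, 0, 0, 0, 0, 0],
  [0, -0.09, 0, 0, 0, 0, 0],
  [-0.01, -0.11, 0, 0, 0, 0, 0],
  [-0.01, -0.13, 0, 0, 0, 0, 0],
  [-0.01, -0.15, 0, 0, 0, 0, 0],
  [-0.01, -0.17, 0, 0, 0, 0, 0],
  [-0.01, -0.17, 0, 0, 0, 0, 0],
])

```text
t: 16.4
ee_pos: [533.9, 246.8, 62.8]
ee_rot: [179.9, -0.3, 86.9]
ft_force: [1.6, 12.0, -0.7]
finger_gap: 0.9
gripper_force: 6.0
```

Resistance starts at y≈247. I push a little harder to make sure it is at the end stop.

>>> drive_tool([
  [0, -0.02, 0, 0, 0, 0, 0],
  [0, -0.04, 0, 0, 0, 0, 0],
  [0, -0.06, 0, 0, 0, 0, 0],
  [0, -0.07, 0, 0, 0, 0, 0],
  [0, -0.08, 0, 0, 0, 0, 0],
  [0, -0.08, 0, 0, 0, 0, 0],
  [0, -0.08, 0, 0, 0, 0, 0],
  [0, -0.08, 0, 0, 0, 0, 0],
])

```text
t: 17.4
ee_pos: [533.9, 246.6, 62.9]
ee_rot: [179.9, -0.5, 86.8]
ft_force: [0.9, 19.6, -0.9]
finger_gap: 0.1
gripper_force: 9.1
```

>>> drive_tool([
  [0, 0.3, 0, 0, 0, 0, 0],
  [0.02, 0.6, 0, 0, 0, 0, 0],
  [0.05, 1.2, 0, 0, 0, 0, 0],
  [0.05, 1.5, 1, 0, 0, 0, 0],
  [0.05, 1.5, 2.5, 0, 0, 0, 0],
  [0.05, 3, 4, 0, 0, 0, 0],
  [0.05, 4.5, 5, 0, 0, 0, 0],
  [0.05, 6, 5, 0, 0, 0, 0],
])

```text
t: 18.4
ee_pos: [536.5, 423.6, 216.8]
ee_rot: [179.6, -0.2, 87.0]
ft_force: [1.1, -0.4, -0.2]
finger_gap: 0.3
gripper_force: 0.0
```

Run:
```python
import cv2,numpy as np
from station import ctrl
s=ctrl.get_image("side")[:,:,::-1][155:255,185:305]
t=ctrl.get_image("top")[:,:,::-1][200:276,200:320]
a=[cv2.resize(x,None,fx=f,fy=f,interpolation=cv2.INTER_CUBIC) for x,f in((s,3.3),(t,3.3))]
b=[x[:330,:396] for x in a]
p=np.zeros((330,396,3),np.uint8);p[:b[1].shape[0]]=b[1]
cv2.imwrite("pics/f.png",np.hstack([b[0],p]))
cv2.imwrite("pics/t4.png",cv2.resize(t,None,fx=6,fy=6,interpolation=cv2.INTER_CUBIC))
```

```text
(no output)
```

View pics/t4.png

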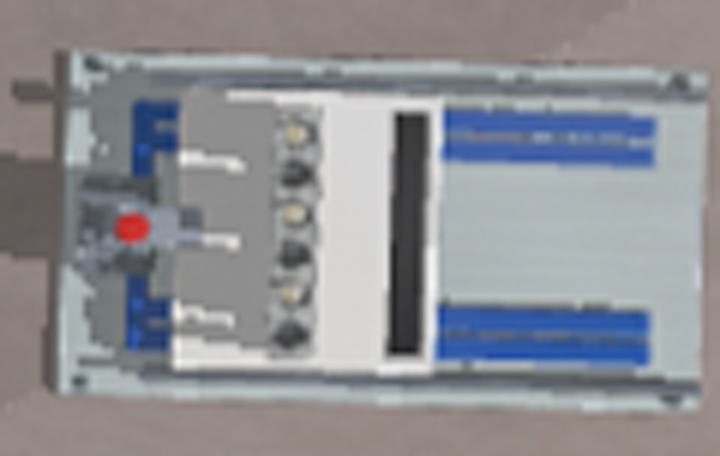

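View pics/f.png

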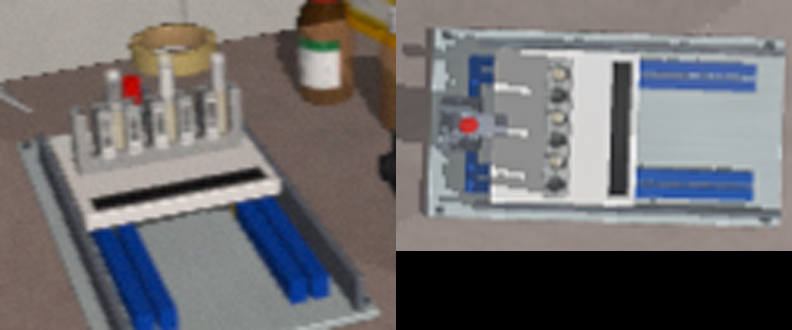

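The knob went from column 94 to 132, about 22.5 mm. The tongue tip at column 200 lies about 15 mm over the board's leading edge at 173, so the bolt is home. The tubes stand, the board is seated and the tool is clear.

```bash
python3 -c "
from station import ctrl
print(ctrl.close_job())"
```

```text
the job is handed in; nothing more can be done
None
```

I pushed the board into its notches and the bolt home over it (tongue about 15 mm over the board's leading edge), then handed the job in at about 18.5 s with the three tubes standing and the tool clear; no verdict came back.

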